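Latch the inlay fixture and index it one petal

TASK

On the grey dividing fixture, first swing the red hasp all the way down over the catch on the lid. Then grip the black index knob and turn it clockwise (seen from above) from its home stop, counting three clicks, to the third stop (the big yellow dot), without passing it. Finish while still holding the knob there, with the hasp and lid shut, and leave the other things on the bench where they are.

Things in the scene. Friction and masses are not known exactly. Their poses are not given: they have to be found in the camera images.
- fixture: grey dividing fixture bolted to the bench, base slab 200 (x) by 300 (y) by 18 mm; origin at the centre of its underside on the bench, x points away from the robot, y to its left, z up. On the +y half is an aluminium work housing under a lid, top of the lid 52 mm above the bench; on the -y half is the index knob
- hasp_hinge (a point): middle of the hasp's hinge pin, at x -83, y +75, z 56 mm in the fixture frame. The hinge axis is parallel to the fixture's y; the hasp's axis line passes through this point
- hasp_tip (a point): centre of the red bar (10 mm thick, 34 mm long along the fixture's y) at the free end of the hasp, 49 mm from the hinge. The hasp is a red slotted steel strap 34 mm wide and 3 mm thick. At the start it stands up, roughly vertical or leaning a little back or forward; nothing is within 100 mm beside it on its -x side
- hasp (a joint): hasp angle in rad: 0 = shut, lying flat over the lid's catch, its tip bar towards the fixture's +x and about 59 mm above the bench; 1.57 = standing upright; more = leaning to -x. The hinge is stiff: it stays where it is left and needs about 1 to 2 N at the tip. It can be pushed with closed fingers from its -x side and pressed down from above
- lid (a joint): angle of the hold-down lid in rad, 0 = shut (as it starts); hinged along its far (+x) edge. An aluminium window frame with the brass catch staple on its near part (the staple goes through the hasp's slot and stands 14 mm over the lid's underside)
- knob_grip (a point): point on the knob's upright axis at x 0, y -85, z 60 mm in the fixture frame: the height to grip; turns with the knob. Knob: black bar 46 long, 14 wide, top 75 and foot 38 mm above the bench, on a brass scalloped disc, 70 across, top at 30 mm; spring pawl on its +x side, up to 32 mm high. At joint 0 the bar lies along the fixture's x (grip across y), white-striped end to -x
- index_knob (a joint): knob angle in rad, growing clockwise seen from above. 0 = home, a hard stop; click stops every 24 degrees: 0.419, 0.838, third 1.257, 1.676, 2.094 (end stop). A spring pawl pulls it into the nearest stop, resisting with up to about 0.2 N m. White dots by the disc mark the stops, a big yellow dot the third (the striped end points there). The blank under the lid turns with it
- knife: yellow-handled craft knife lying behind the fixture, 160 mm long, 12 mm thick; origin under its middle. Leave alone
- petal_jar: small amber jar, 48 mm across, 50 mm tall, behind the fixture; origin under its centre. Leave alone
- beech_block: pale wooden block 150 by 110 by 70 mm on the left; origin under its centre. Leave alone
- strip: purple wooden strip 260 by 50 by 8 mm on the right; origin under its centre. Leave alone
- glue: white glue bottle, 52 mm across, 130 mm tall, far left; origin under its centre. Leave alone
- spare_blank: round purple blank, 86 mm across, 20 mm thick, near left; origin under its centre. Leave alone
- brush: brush 170 mm long lying far right; origin under its middle. Leave alone

How it is judged:
By the outcome, as a careful person would: the job done as asked, in the order asked, and still so for the second after the job is handed in, while the arm keeps its last pose, push and grip.
It also fails if it takes over 58 s, if anything falls off the work surface, if the arm or the gripper's body presses on something with over 40 N, if the wrist force passes 120 N, or if a joint passes its speed limit or range.

ROBOT

A 6-joint arm with a two-finger parallel gripper is mounted at the origin on the work surface. World frame = base frame: x ahead of the robot, y to its left, z up, the work surface at z = 0. Lengths are in m, angles in rad, forces in N, time in s.
With the tool pointing down it reaches from about 0.35 to 0.975 m from the base axis. Payload 4.9 kg.
Tool frame: the origin (TCP) lies at the very end of the fingers, on their centre line; the grasp point (between the pads) lies 19 mm behind it; x points along the fingers, z is the direction in which the jaws open and shut, and the axes are right-handed (so a half turn about x gives the same grasp; the last joint's range is limited). The gripper opens to 85 mm and grips with 20 to 120 N. Pads are 22 mm wide; open, the fingers measure 114 mm over their backs; the gripper's body (76 mm by 85 mm) begins 54 mm behind the grasp point. The pads swing forward as they close: fully open they stand 13 mm farther back than shut.
Start: joints at [1.072, 0.053, 1.613, -0, 1.476, -0.119], TCP at [0.232, 0.58, 0.231] pointing down, gripper open.
Joint ranges: [-3.01, 3.01], [-1.01, 2.22], [0.06, 2.58], [-1.02, 4.17], [0.09, 2.62], [-3.14, 3.14]. Speed limits (rad/s): [2.57, 2.57, 3.14, 3.14, 3.14, 3.14].

INTERFACE

Orientations are given as a unit quaternion [w, x, y, z].
In Python, from plant import manip, viewer gives the robot as it stands.
- The arm moves only by the shell command python3 -m inch 'ROWS'. ROWS is JSON, a list of rows, each an object with "fingers": the opening, from -1 (shut) to 1 (fully open), so that 0 is half open; "delta_pos": the shift along the tool's x, y, z in cm, a list of three; "twist": the turn, a rotation vector about the tool's x, y, z in degrees, a list of three. A call has 1 to 5 rows; each row shifts and turns the commanded pose from where the row before left it, along the tool's axes as they then stand; what a row does not reach is not made up. A row lasts 1/8 s, in which the tool goes at most 62.5 mm and 10.7 degrees, less where a joint would pass 70% of its speed; a pose out of reach is approached as far as the arm can. A call is refused whole if a number of a shift passes 6.25 or a number of a turn 10.7, either way. A call with a gripper value outside its range is refused whole. The fingers move at their own pace and stop on an object; the grip force is fixed at half the most. Time passes only in rows, so rows that do not move let the fingers close. It gives the time, the measured TCP pose, the force and the opening at its end, in the units of the state.
- manip.state(): the state, without advancing time (a new reading comes with each control period).
- viewer.grab_frame(name): name is "scene" or "top"; returns a dict with "pixels" (384x512x3 uint8, blue, green, red), "range_z" (384x512 float32, m along the optical axis (not along the pixel's ray), 0 where there is no reading), "K" (3x3 intrinsics, pixels), "k1" (the pictures are not rectified: a ray, as slopes to the right and down, at radius r is drawn at 1 + k1 r^2 times it, then the intrinsics apply), "pose" (4x4, takes a point from camera to world coordinates). Camera axes: x right, y down, z forward; pixel columns grow to the right and rows downward; lengths in m; the calibration is good to about 2 mm. A picture is of the moment at which its call begins.
- manip.job_done(): hands the job in, once; it reports no verdict.
The state is a dict: "time": time; "joint_pos": joint angles; "joint_vel": joint speeds; "joint_efforts": joint torques, N m; "tool_pos": TCP position; "tool_rot": TCP orientation; "contact_force": force on the tool from outside, world axes, zero at the start; "ft_torque": the same for the moment, N m; "gripper_width": opening from 0.0 (shut) to 1.0 (fully open).
Only numpy, scipy, OpenCV 4.12 (cv2) and the standard library are available. Lean on these libraries where they do the work, as an engineer would, in place of code of your own. Each camera call takes 0.05 s, during which the arm holds its last target.

## Working session

There is one attempt and no reset: what is moved stays moved. The work goes in short steps, Python scripts to look and compute and a shell command to move; the robot and the scene stay as the last step left them, time stands still between calls to the robot, and variables do not carry over. Pictures are saved under pics/ and viewed, and the job is handed in when it is done.

```bash
ls; mkdir -p pics
cat > h.py <<'E'
import numpy as np, cv2
from plant import manip, viewer
from scipy.spatial.transform import Rotation as R
def grab(n):
    f=viewer.grab_frame(n); np.savez('last_%s.npz'%n, **{k:np.asarray(v) for k,v in f.items()}); return f
def load(n): return dict(np.load('last_%s.npz'%n))
def ray(f,u,v):
    K=f['K'];d=np.array([float(f['k1']),0,0,0,0])
    return cv2.undistortPoints(np.array([[[u,v]]],float),K,d)[0,0]
def p3(f,u,v,z=None):
    s=ray(f,u,v);T=f['pose']
    if z is None:
        q=float(f['range_z'][int(round(v)),int(round(u))])
    else:
        d=T[:3,:3]@np.array([s[0],s[1],1]); q=(z-T[2,3])/d[2]
    return T[:3,:3]@(q*np.array([s[0],s[1],1]))+T[:3,3]
def proj(f,P):
    T=f['pose'];c=T[:3,:3].T@(np.asarray(P)-T[:3,3])
    r,_=cv2.projectPoints(c[None,None],np.zeros(3),np.zeros(3),f['K'],np.array([float(f['k1']),0,0,0,0.]))
    return r[0,0]
def st():
    s=manip.state();Rm=R.from_quat(np.roll(s['tool_rot'],-1)).as_matrix()
    return s,Rm
E
python3 - <<'E'
from h import *
for n in('scene','top'):
    f=grab(n);cv2.imwrite(f'pics/{n}0.png',f['pixels']);print(f['pose'].round(3).tolist(),f['K'].tolist(),f['k1'])
s,Rm=st();print(s,Rm.round(3))
E
```

```text
pics
[[-0.117, 0.804, -0.583, 1.296], [0.993, 0.087, -0.08, 0.1], [-0.013, -0.588, -0.809, 1.157], [0.0, 0.0, 0.0, 1.0]] [[478.7027485817321, 0.0, 254.87679350337407], [0.0, 478.7027485817321, 197.07436504034746], [0.0, 0.0, 1.0]] 0.023117671737493902
[[0.024, -0.981, 0.19, 0.267], [-1.0, -0.024, 0.003, -0.009], [0.002, -0.19, -0.982, 1.473], [0.0, 0.0, 0.0, 1.0]] [[412.4951225950351, 0.0, 262.705839808449], [0.0, 412.4951225950351, 181.22065129510366], [0.0, 0.0, 1.0]] -0.13047151433923507
{'time': 0.1, 'joint_pos': array([ 1.07199891e+00,  5.33498873e-02,  1.61414312e+00,  2.06036094e-05,
        1.47598931e+00, -1.18997186e-01]), 'joint_vel': array([ 7.09144447e-05, -2.47690209e-03, -4.31341243e-03, -4.66105174e-05,
       -1.01974089e-03, -1.73646277e-03]), 'joint_efforts': array([ 6.52021972e-04, -3.94900596e+01, -3.71363819e+01, -1.15620769e-04,
        3.88017899e-03, -2.43247274e-05]), 'tool_pos': array([0.23143487, 0.57997435, 0.23015745]), 'tool_rot': array([ 0.58479508, -0.39693038,  0.58598908,  0.3963304 ]), 'contact_force': array([ 0.0445229 ,  0.33262128, -0.02869492]), 'ft_torque': array([-0.03604472,  0.01170259,  0.01880272]), 'gripper_width': 1.001071234315612} [[-0.001 -0.929  0.371]
 [-0.002  0.371  0.929]
 [-1.     0.    -0.002]]
```

View pics/scene0.png

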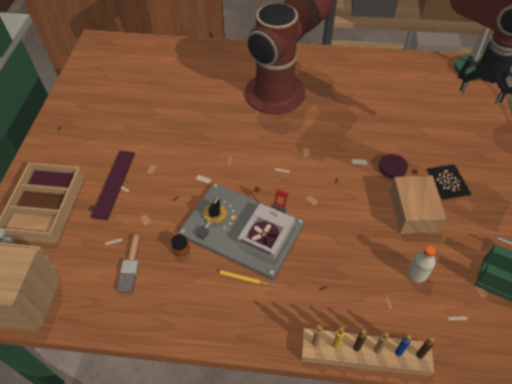

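View pics/top0.png

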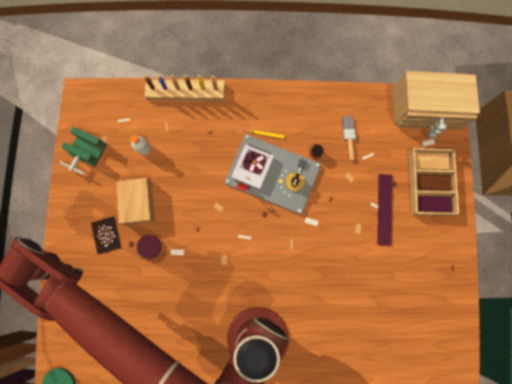

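The scene view has the fixture near (242,230) with the red hasp up at (281,198) and the knob at (214,210). In the top view it is near (272,173). I'll enlarge both.

Run:
```python
from h import *
f=load('scene');cv2.imwrite('pics/s1.png',cv2.resize(f['pixels'][175:285,170:315],None,fx=5.4,fy=5.4,interpolation=cv2.INTER_CUBIC))
f=load('top');cv2.imwrite('pics/t1.png',cv2.resize(f['pixels'][125:220,215:335],None,fx=6,fy=6,interpolation=cv2.INTER_CUBIC))
```

```text
(no output)
```

View pics/s1.png

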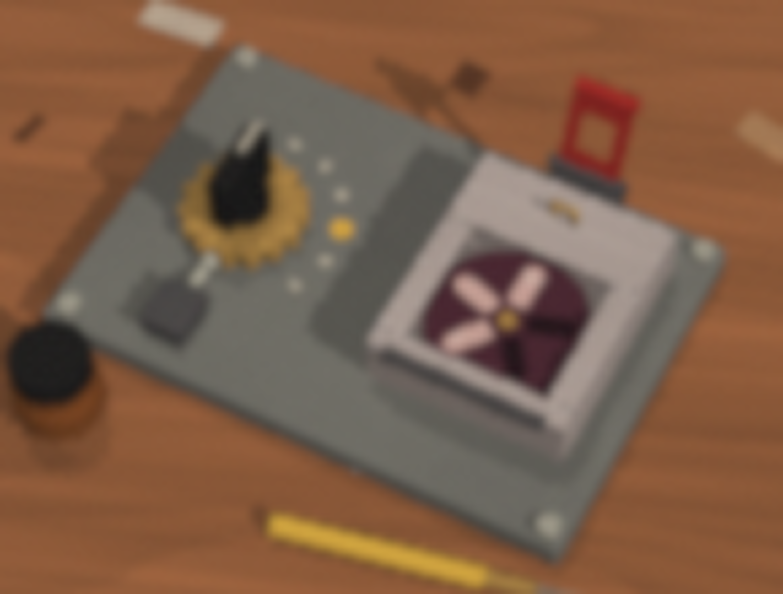

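View pics/t1.png

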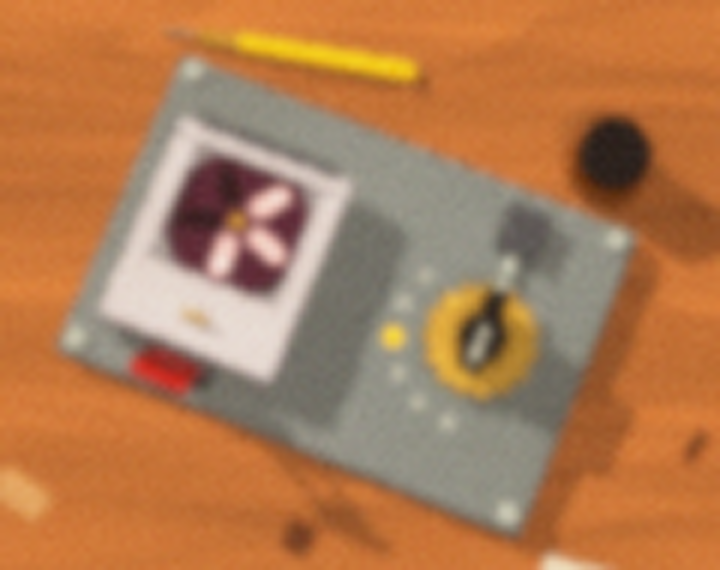

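```bash
cat > fit.py <<'E'
from h import *
from scipy.optimize import least_squares
S=load('scene');T=load('top')
c=lambda U,s,o:[(U[0]+.5)/s-.5+o[0],(U[1]+.5)/s-.5+o[1]]
L=[(-.1,-.15,.018),(-.1,.15,.018),(.1,.15,.018),(.1,-.15,.018)]
sp=[c(u,5.4,(170,175)) for u in[(240,44),(726,254),(560,553),(45,308)]]
tp=[c(u,6,(215,125)) for u in[(521,533),(58,349),(187,57),(635,236)]]
def W(x,l):
    a=x[2];return np.array([x[0]+np.cos(a)*l[0]-np.sin(a)*l[1],x[1]+np.sin(a)*l[0]+np.cos(a)*l[1],l[2]])
def res(x,w=(1,1)):
    r=[]
    for l,a,b in zip(L,sp,tp):
        r+=list(w[0]*(proj(S,W(x,l))-a))+list(w[1]*(proj(T,W(x,l))-b))
    return np.array(r)
for w in[(1,0),(0,1),(1,1)]:
    o=least_squares(lambda x:res(x,w),[.6,0,-.3],loss='soft_l1' );print(w,o.x,np.abs(o.fun).max())
x=o.x;np.save('fix.npy',x);print(res(x).reshape(-1,2,2).round(2).tolist())
for n,l in dict(knob=(0,-.085,.06),hinge=(-.083,.075,.056)).items():print(n,W(x,l))
print('scene knob top',proj(S,W(x,(0,-.085,.075))))
for th in (1.2,1.57,1.9):
    l=(-.083+.049*np.cos(th),.075,.056+.049*np.sin(th)); print(th,(proj(S,W(x,l))-[170,175])*5.4,(proj(T,W(x,l))-[215,125])*6)
for f,o,s in((S,(170,175),5.4),(T,(215,125),6)):
    print('knobtop ends',[((proj(f,W(x,(d,-.085,.075)))-o)*s).round().tolist() for d in(-.023,.023)], 'hinge',((proj(f,W(x,(-.083,.075,.056)))-o)*s).round())
E
python3 fit.py
```

```text
(1, 0) [ 0.58073998 -0.0378897  -0.37432443] 0.8796377822873183
(0, 1) [ 0.57957596 -0.04047117 -0.36390232] 1.0119806588547249
(1, 1) [ 0.58011725 -0.03885817 -0.36935192] 1.2828699286035317
[[[-0.38, -0.7], [-0.54, 0.91]], [[0.5, -1.28], [-0.95, -0.32]], [[-0.35, 0.1], [-0.68, -0.9]], [[-0.87, 0.59], [0.63, -0.27]]]
knob [ 0.5494313  -0.11812589  0.06      ]
hinge [0.52979048 0.06104787 0.056     ]
scene knob top [213.63496944 203.24283085]
1.2 [572.59930467 147.03238976] [182.00843443 311.18243976]
1.57 [588.41447363 117.69954796] [169.47845109 338.45489569]
1.9 [602.10877811  98.26202231] [158.64565272 364.90440188]
knobtop ends [[258.0, 120.0], [212.0, 185.0]] hinge [586. 173.]
knobtop ends [[469.0, 359.0], [498.0, 286.0]] hinge [173. 354.]
```

```bash
cat > chk.py <<'E'
from h import *
import sys
x=np.load('fix.npy');a=x[2]
def toF(P): 
    d=np.asarray(P)-[x[0],x[1],0];return np.array([np.cos(a)*d[0]+np.sin(a)*d[1],-np.sin(a)*d[0]+np.cos(a)*d[1],d[2]])
def cloud(f,m):
    return np.array([toF(p3(f,u,v)) for v,u in zip(*np.where(m)) if f['range_z'][v,u]>0])
if __name__=='__main__':
  for n,(v0,v1,u0,u1) in dict(scene=(175,285,170,315),top=(125,220,215,335)).items():
    f=load(n);hsv=cv2.cvtColor(f['pixels'],cv2.COLOR_BGR2HSV).astype(int);box=np.zeros(hsv.shape[:2],bool);box[v0:v1,u0:u1]=1
    H,Sx,V=hsv[...,0],hsv[...,1],hsv[...,2]
    red=box&((H<5)|(H>174))&(Sx>150)&(V>80)
    c=cloud(f,red);print(n,'red',len(c));print((c*1000).round().astype(int)[np.argsort(-c[:,2])][::max(1,len(c)//25)].tolist())
    blk=box&(V<45);c=cloud(f,blk);c=c[(abs(c[:,1]+.085)<.04)&(abs(c[:,0])<.05)];print('blk',len(c),(c*1000).round().astype(int)[np.argsort(-c[:,2])][:40].tolist())
    g=cloud(f,box);print('lid z',np.median(g[(abs(g[:,2]-.052)<.006)],axis=0), 'slab',np.median(g[(abs(g[:,2]-.018)<.006)],axis=0))
    k=g[(g[:,2]>.067)&(g[:,1]<0)&(abs(g[:,0])<.06)];print('knobtop',len(k),k.mean(0),k.min(0),k.max(0))
    d=g[(abs(g[:,2]-.03)<.004)&(abs(g[:,1]+.085)<.05)&(abs(g[:,0])<.045)];print('disc',len(d),(d.min(0)+d.max(0))/2,d.max(0)-d.min(0))
E
python3 chk.py
```

```text
scene red 108
[[-97, 74, 109], [-99, 88, 107], [-95, 72, 106], [-104, 80, 105], [-102, 75, 104], [-103, 90, 103], [-95, 66, 103], [-99, 80, 102], [-97, 68, 101], [-105, 83, 101], [-97, 87, 99], [-98, 80, 98], [-97, 75, 96], [-94, 82, 95], [-96, 90, 93], [-96, 87, 91], [-90, 88, 90], [-95, 60, 85], [-92, 87, 81], [-90, 88, 76], [-86, 87, 71], [-81, 90, 69], [-91, 85, 68], [-85, 78, 66], [-84, 82, 65], [-87, 84, 62], [-87, 68, 61]]
blk 105 [[22, -80, 78], [27, -83, 78], [17, -86, 77], [12, -86, 77], [8, -85, 76], [5, -87, 76], [26, -78, 76], [6, -83, 76], [23, -79, 76], [19, -79, 76], [23, -86, 76], [19, -85, 76], [-12, -78, 76], [15, -78, 75], [2, -86, 74], [12, -83, 74], [9, -85, 74], [7, -80, 73], [23, -83, 73], [15, -82, 73], [-1, -81, 73], [10, -81, 73], [3, -76, 72], [7, -83, 72], [0, -77, 72], [20, -79, 72], [25, -82, 72], [-3, -79, 72], [8, -79, 71], [3, -83, 71], [1, -80, 71], [12, -87, 71], [15, -85, 71], [15, -79, 70], [11, -78, 70], [18, -86, 70], [-8, -80, 69], [-6, -78, 69], [2, -80, 68], [-13, -80, 68]]
lid z [-0.00621917  0.06396195  0.05064099] slab [ 0.03877027 -0.024
[... 255 characters left out ...]
[-106, 70, 107], [-110, 79, 107], [-103, 82, 106], [-105, 78, 105], [-102, 79, 104], [-107, 66, 104], [-103, 75, 103], [-108, 69, 102], [-102, 64, 102], [-105, 81, 100], [-107, 77, 99], [-100, 76, 99], [-108, 62, 98], [-97, 82, 94], [-97, 74, 92], [-95, 90, 87], [-93, 61, 81], [-91, 85, 76], [-89, 64, 70], [-86, 88, 66], [-89, 68, 65], [-86, 61, 65], [-88, 76, 61], [-90, 75, 53], [-89, 84, 50]]
blk 0 []
lid z [-0.02050437  0.06465465  0.05067151] slab [-0.00072832 -0.03391615  0.01714343]
knobtop 52 [-0.00106985 -0.08514208  0.07308226] [-0.02313432 -0.09188103  0.06716074] [ 0.02063411 -0.07820088  0.08011663]
disc 151 [ 0.00527425 -0.08535008  0.03008763] [0.07850258 0.06891781 0.00781114]
```

```bash
cat > w.py <<'E'
from chk import *
import sys
s,Rm=st();p=toF(s['tool_pos'])*1000
zf=np.degrees(np.arctan2(Rm[1,2],Rm[0,2])-a)-90
print('t',round(s['time'],2),'fix mm',p.round(1),'z-head rel fixture y',zf.round(2),'tilt',Rm[2].round(4),'F',np.round(s['contact_force'],1),'M',np.round(s['ft_torque'],2),'w',round(s['gripper_width'],3),'q',s['joint_pos'].round(2))
def need(t): # mm target fixture -> tool cm
    d=np.asarray(t,float)/1000-toF(s['tool_pos']);c,sn=np.cos(a),np.sin(a)
    D=np.array([c*d[0]-sn*d[1],sn*d[0]+c*d[1],d[2]]);print('need cm',(Rm.T@D*100).round(2))
if len(sys.argv)>1:need(eval(sys.argv[1]))
E
python3 w.py '[-150,75,150]'
python3 - <<'E'
from chk import *
f=load('scene');print(toF(p3(f,170+563/5.4,175+210/5.4,.058)))
f=load('top');print(toF(p3(f,215+198/6,125+317/6,.058)))
E
```

```text
t 0.1 fix mm [-548.6  451.2  230.2] z-head rel fixture y -0.6 tilt [-1.0e+00  2.0e-04 -1.9e-03] F [ 0.   0.3 -0. ] M [-0.04  0.01  0.02] w 1.001 q [ 1.07  0.05  1.61  0.    1.48 -0.12]
need cm [  8.08 -40.25 -37.19]
[-0.05578994  0.07529041  0.058     ]
[-0.05729498  0.07012341  0.058     ]
```

```bash
python3 -m inch '[{"fingers":-1,"delta_pos":[0,-4,-3.7],"twist":[-0.6,0,0]},{"fingers":-1,"delta_pos":[0,-4,-3.7],"twist":[0,0,0]},{"fingers":-1,"delta_pos":[0,-4,-3.7],"twist":[0,0,0]},{"fingers":-1,"delta_pos":[0,-4,-3.7],"twist":[0,0,0]},{"fingers":-1,"delta_pos":[0,-4,-3.7],"twist":[0,0,0]}]'; python3 w.py '[-150,75,150]'
```

```text
time: 0.72
tool_pos: [0.3511, 0.3337, 0.2309]
tool_rot: [0.583, -0.4, 0.583, 0.4]
contact_force: [0.2, 0.0, -0.6]
gripper_width: -0.001
t 0.72 fix mm [-348.   264.8  230.9] z-head rel fixture y 0.02 tilt [-1.e+00  1.e-04 -4.e-04] F [ 0.2  0.  -0.6] M [-0.03 -0.04  0.01] w -0.001 q [ 0.61 -0.29  1.93 -0.    1.51 -0.6 ]
need cm [  8.09 -19.8  -18.99]
```

```bash
python3 -m inch '[{"fingers":-1,"delta_pos":[0,-4,-3.8],"twist":[0,0,0]},{"fingers":-1,"delta_pos":[1,-4,-3.8],"twist":[0,0,0]},{"fingers":-1,"delta_pos":[2,-4,-3.8],"twist":[0,0,0]},{"fingers":-1,"delta_pos":[2.5,-4,-3.8],"twist":[0,0,0]},{"fingers":-1,"delta_pos":[2.5,-3.8,-3.8],"twist":[0,0,0]}]'; python3 w.py '[-130,75,88]'
```

```text
time: 1.35
tool_pos: [0.4673, 0.085, 0.1505]
tool_rot: [0.584, -0.4, 0.583, 0.4]
contact_force: [0.5, 0.3, -0.6]
gripper_width: 0.001
t 1.35 fix mm [-149.9   74.8  150.5] z-head rel fixture y -0.02 tilt [-1.e+00 -4.e-04  3.e-04] F [ 0.5  0.3 -0.6] M [0.02 0.02 0.06] w 0.001 q [ 0.02 -0.26  2.04  0.    1.36 -1.18]
need cm [ 6.25 -1.99  0.02]
```

```bash
python3 -m inch '[{"fingers":-1,"delta_pos":[3,0,0],"twist":[0,0,0]},{"fingers":-1,"delta_pos":[3.2,0,0],"twist":[0,0,0]},{"fingers":-1,"delta_pos":[0,-1.5,0],"twist":[0,0,0]},{"fingers":-1,"delta_pos":[0,-1,0],"twist":[0,0,0]}]'; python3 w.py
python3 - <<'E'
from h import *
f=grab('scene');cv2.imwrite('pics/s2.png',cv2.resize(f['pixels'][165:275,190:335],None,fx=5.4,fy=5.4,interpolation=cv2.INTER_CUBIC))
E
```

```text
time: 1.85
tool_pos: [0.4921, 0.0775, 0.0906]
tool_rot: [0.584, -0.4, 0.583, 0.399]
contact_force: [0.9, 0.0, -0.4]
gripper_width: -0.003
t 1.85 fix mm [-124.1   76.7   90.6] z-head rel fixture y 0.01 tilt [-1.0e+00 -1.8e-03  6.0e-04] F [ 0.9  0.  -0.4] M [ 0.02 -0.03 -0.06] w -0.003 q [ 0.01 -0.12  2.03 -0.    1.23 -1.19]
```

View pics/s2.png

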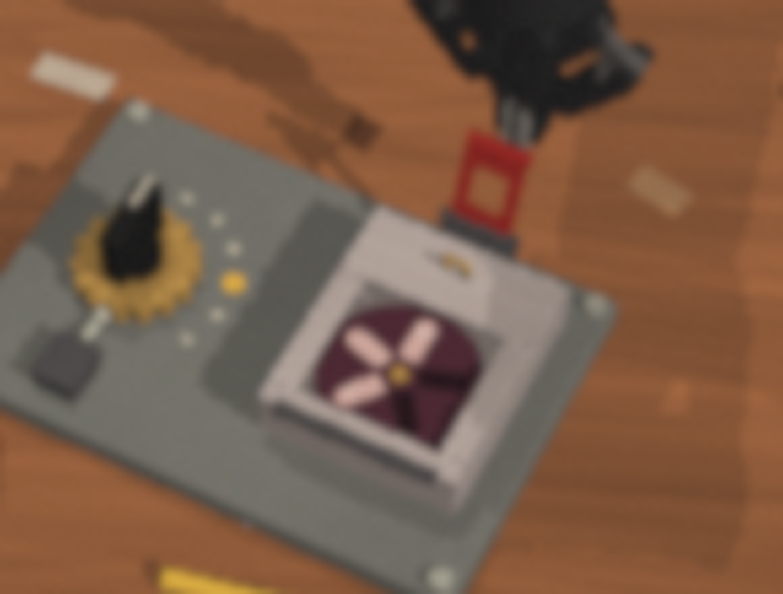

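The fingers at (515,120) stand just behind the hasp at (495,155), so I'll push to +x.

```bash
python3 -m inch '[{"fingers":-1,"delta_pos":[0,-1,0],"twist":[0,0,0]},{"fingers":-1,"delta_pos":[0,-1,0],"twist":[0,0,0]},{"fingers":-1,"delta_pos":[0,-1,0],"twist":[0,0,0]},{"fingers":-1,"delta_pos":[0,-1,0],"twist":[0,0,0]}]'; python3 w.py
python3 - <<'E'
from h import *
f=grab('scene');cv2.imwrite('pics/s3.png',cv2.resize(f['pixels'][165:275,190:335],None,fx=5.4,fy=5.4,interpolation=cv2.INTER_CUBIC))
E
```

```text
time: 2.4
tool_pos: [0.5281, 0.0632, 0.0892]
tool_rot: [0.583, -0.4, 0.583, 0.4]
contact_force: [-1.4, 1.3, -1.2]
gripper_width: 0.001
t 2.4 fix mm [-85.3  76.4  89.2] z-head rel fixture y 0.0 tilt [-1.e+00  2.e-04  2.e-04] F [-1.4  1.3 -1.2] M [0.17 0.23 0.05] w 0.001 q [-0.02 -0.04  1.95  0.    1.23 -1.22]
```

View pics/s3.png

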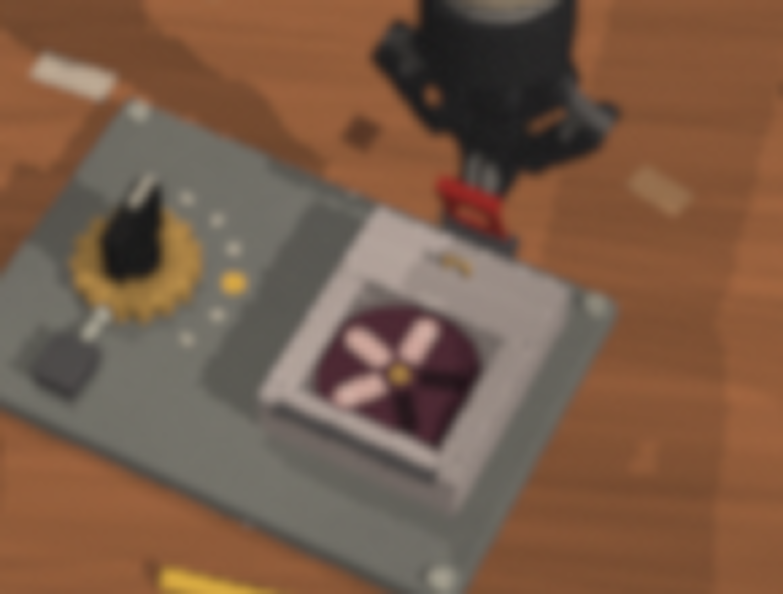

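The hasp now leans forward, with its bar at (470,192). I'll keep pushing.

```bash
python3 -m inch '[{"fingers":-1,"delta_pos":[0,-1,0],"twist":[0,0,0]},{"fingers":-1,"delta_pos":[0,-1,0],"twist":[0,0,0]},{"fingers":-1,"delta_pos":[0,-1,0],"twist":[0,0,0]},{"fingers":-1,"delta_pos":[0,-1,0],"twist":[0,0,0]},{"fingers":-1,"delta_pos":[0,-1,0],"twist":[0,0,0]}]'; python3 w.py '[-30,75,68]'
python3 - <<'E'
from h import *
f=grab('scene');cv2.imwrite('pics/s4.png',cv2.resize(f['pixels'][165:275,190:335],None,fx=5.4,fy=5.4,interpolation=cv2.INTER_CUBIC))
E
```

```text
time: 3.08
tool_pos: [0.5762, 0.0448, 0.0904]
tool_rot: [0.584, -0.4, 0.583, 0.399]
contact_force: [-0.6, -0.0, 0.3]
gripper_width: 0.001
t 3.08 fix mm [-33.9  76.6  90.4] z-head rel fixture y -0.01 tilt [-1.0e+00 -3.1e-03  7.0e-04] F [-0.6 -0.   0.3] M [0.03 0.01 0.02] w 0.001 q [-0.05  0.07  1.84 -0.    1.23 -1.25]
need cm [ 2.24 -0.38 -0.16]
```

View pics/s4.png

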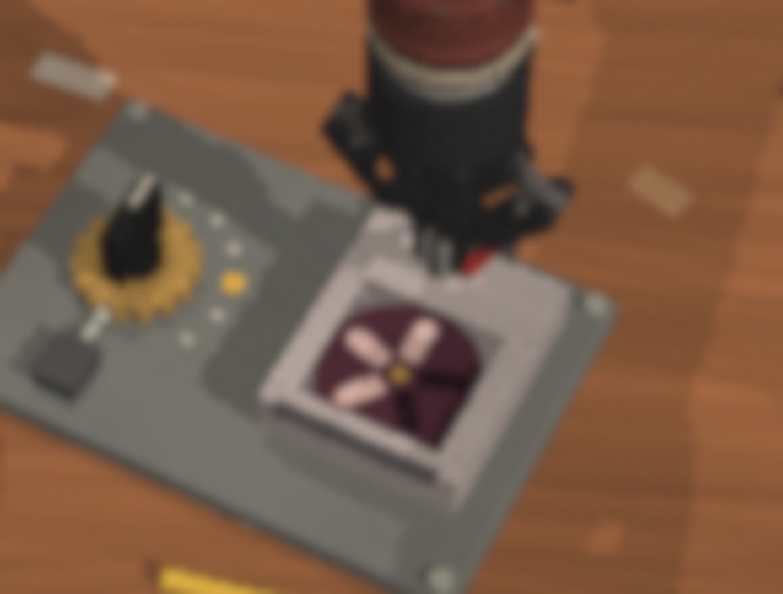

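The fingers at (432,255) are over the bar, whose right end shows at (478,262). Next I press down.

```bash
python3 -m inch '[{"fingers":-1,"delta_pos":[0.8,0,0],"twist":[0,0,0]},{"fingers":-1,"delta_pos":[0.8,0,0],"twist":[0,0,0]},{"fingers":-1,"delta_pos":[0.6,0,0],"twist":[0,0,0]},{"fingers":-1,"delta_pos":[0,0,0],"twist":[0,0,0]}]'; python3 w.py '[-30,75,64]'
```

```text
time: 3.62
tool_pos: [0.5744, 0.0452, 0.0674]
tool_rot: [0.583, -0.4, 0.583, 0.4]
contact_force: [-0.2, -0.3, 0.6]
gripper_width: 0.0
t 3.62 fix mm [-35.7  76.3  67.4] z-head rel fixture y -0.01 tilt [-1.e+00 -2.e-04  1.e-04] F [-0.2 -0.3  0.6] M [-0.03 -0.11  0.05] w 0.0 q [-0.05  0.1   1.86  0.    1.19 -1.25]
need cm [ 0.34 -0.57 -0.13]
```

```bash
python3 -m inch '[{"fingers":-1,"delta_pos":[0.2,0,0],"twist":[0,0,0]},{"fingers":-1,"delta_pos":[0.2,0,0],"twist":[0,0,0]},{"fingers":-1,"delta_pos":[0,0,0],"twist":[0,0,0]}]'; python3 w.py
```

```text
time: 4.0
tool_pos: [0.5738, 0.0455, 0.0638]
tool_rot: [0.583, -0.4, 0.584, 0.4]
contact_force: [-2.0, 0.1, 6.1]
gripper_width: 0.001
t 4.0 fix mm [-36.3  76.4  63.8] z-head rel fixture y 0.02 tilt [-1.0e+00  1.1e-03 -4.0e-04] F [-2.   0.1  6.1] M [-0.01  0.38  0.01] w 0.001 q [-0.05  0.1   1.86 -0.    1.18 -1.25]
```

```bash
python3 -m inch '[{"fingers":-1,"delta_pos":[0.1,0,0],"twist":[0,0,0]},{"fingers":-1,"delta_pos":[0.1,0,0],"twist":[0,0,0]},{"fingers":-1,"delta_pos":[0,0,0],"twist":[0,0,0]}]'; python3 w.py
```

```text
time: 4.38
tool_pos: [0.574, 0.0455, 0.0635]
tool_rot: [0.583, -0.399, 0.584, 0.4]
contact_force: [-7.1, 0.0, 15.1]
gripper_width: -0.002
t 4.38 fix mm [-36.2  76.4  63.5] z-head rel fixture y 0.03 tilt [-1.0e+00  1.5e-03 -6.0e-04] F [-7.1  0.  15.1] M [-0.03  1.15 -0.01] w -0.002 q [-0.05  0.1   1.86 -0.    1.18 -1.25]
```

Force climbed to 15 N with almost no travel, so the hasp is bottomed. I'll lift off and look.

```bash
python3 -m inch '[{"fingers":-1,"delta_pos":[-2.5,0,0],"twist":[0,0,0]},{"fingers":-1,"delta_pos":[-3.5,0,0],"twist":[0,0,0]},{"fingers":-0.2,"delta_pos":[0,-1,-5],"twist":[0,0,0]},{"fingers":-0.2,"delta_pos":[0,-1,-5],"twist":[0,0,0]},{"fingers":-0.2,"delta_pos":[0,-1,-5],"twist":[0,0,0]}]'; python3 w.py '[0,-85,41]'
python3 - <<'E'
from h import *
f=grab('scene');cv2.imwrite('pics/s5.png',cv2.resize(f['pixels'][155:265,170:315],None,fx=5.4,fy=5.4,interpolation=cv2.INTER_CUBIC))
f=grab('top');cv2.imwrite('pics/t5.png',cv2.resize(f['pixels'][125:220,215:335],None,fx=6,fy=6,interpolation=cv2.INTER_CUBIC))
E
```

```text
time: 5.0
tool_pos: [0.5469, -0.1062, 0.1206]
tool_rot: [0.583, -0.399, 0.583, 0.4]
contact_force: [-0.1, 0.9, 0.4]
gripper_width: 0.399
t 5.0 fix mm [ -6.6 -74.8 120.6] z-head rel fixture y 0.05 tilt [-1.0e+00  1.5e-03  1.0e-04] F [-0.1  0.9  0.4] M [ 0.   -0.01  0.02] w 0.399 q [-0.33 -0.01  1.87  0.    1.29 -1.53]
need cm [ 7.96 -0.68 -1.02]
```

View pics/s5.png

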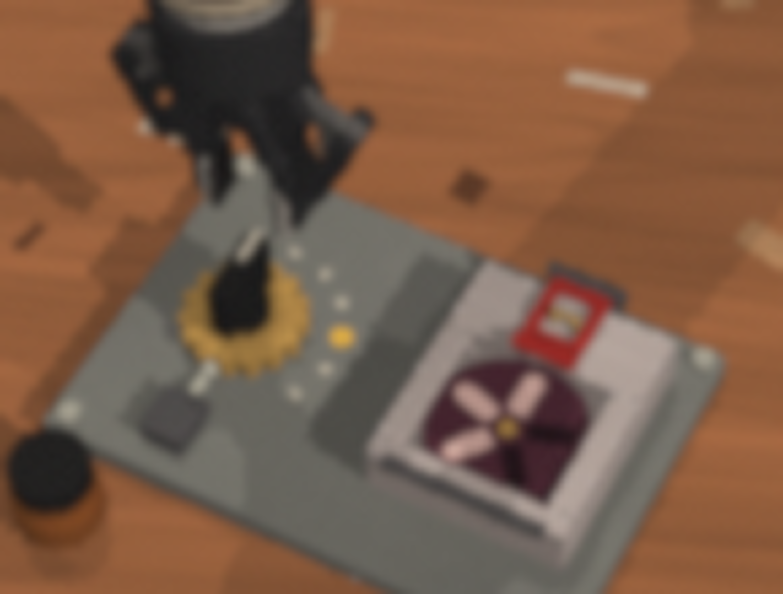

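View pics/t5.png

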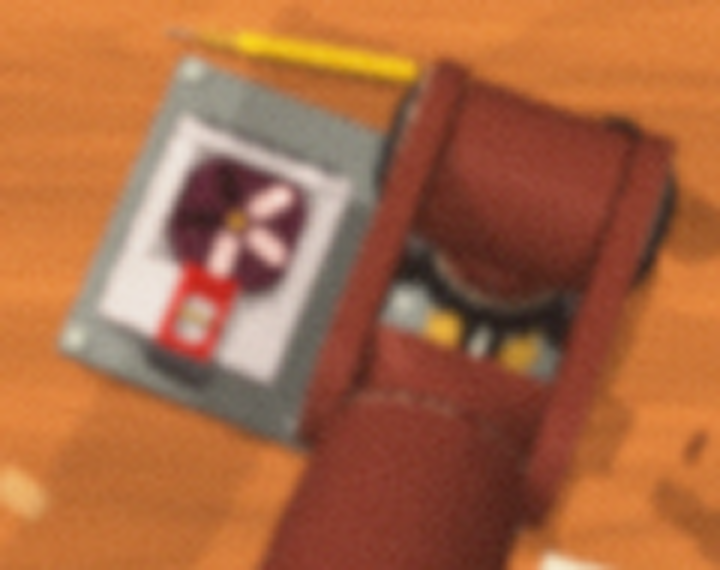

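Hasp is flat at (565,320), with the staple through its slot. The knob is between the open fingers, striped end at (250,243). Next I centre over it and descend.

```bash
python3 -m inch '[{"fingers":-0.2,"delta_pos":[0,-0.7,-1],"twist":[0,0,0]},{"fingers":-0.2,"delta_pos":[2,0,0],"twist":[0,0,0]},{"fingers":-0.2,"delta_pos":[2,0,0],"twist":[0,0,0]},{"fingers":-0.2,"delta_pos":[2,0,0],"twist":[0,0,0]},{"fingers":-0.2,"delta_pos":[1.5,0,0],"twist":[0,0,0]}]'; python3 w.py '[0,-85,41]'
python3 - <<'E'
from h import *
f=grab('scene');cv2.imwrite('pics/s6.png',cv2.resize(f['pixels'][155:265,170:315],None,fx=5.4,fy=5.4,interpolation=cv2.INTER_CUBIC))
E
```

```text
time: 5.72
tool_pos: [0.55, -0.1164, 0.0438]
tool_rot: [0.583, -0.399, 0.584, 0.401]
contact_force: [0.1, -0.0, -0.3]
gripper_width: 0.399
t 5.72 fix mm [ -0.1 -83.2  43.8] z-head rel fixture y 0.05 tilt [-1.      0.0028 -0.    ] F [ 0.1 -0.  -0.3] M [ 0.02  0.01 -0.01] w 0.399 q [-0.34  0.1   1.9   0.    1.15 -1.54]
need cm [ 0.28 -0.01 -0.18]
```

View pics/s6.png

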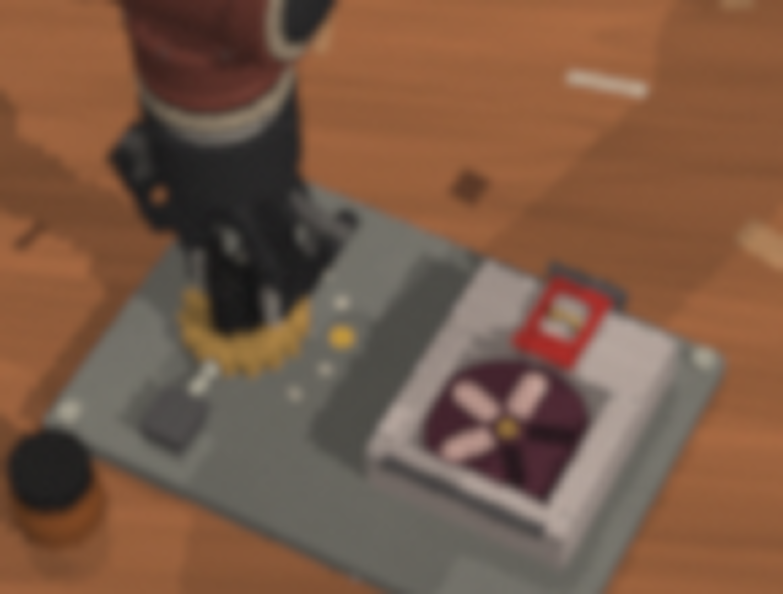

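The fingers straddle the knob at (240,280) over the disc. I'll go down the last bit and close.

```bash
python3 -m inch '[{"fingers":-0.2,"delta_pos":[0.3,0,-0.2],"twist":[0,0,0]},{"fingers":-1,"delta_pos":[0,0,0],"twist":[0,0,0]},{"fingers":-1,"delta_pos":[0,0,0],"twist":[0,0,0]},{"fingers":-1,"delta_pos":[0,0,0],"twist":[0,0,0]},{"fingers":-1,"delta_pos":[0,0,0],"twist":[0,0,0]}]'; python3 w.py '[0,-85,41]'
```

```text
time: 6.4
tool_pos: [0.5505, -0.12, 0.0441]
tool_rot: [0.583, -0.4, 0.583, 0.399]
contact_force: [-2.7, -4.5, 2.6]
gripper_width: 0.15
t 6.4 fix mm [  1.7 -86.3  44.1] z-head rel fixture y 0.0 tilt [-1.     -0.0011 -0.0012] F [-2.7 -4.5  2.6] M [-0.6   0.38  0.03] w 0.15 q [-0.35  0.1   1.9  -0.    1.14 -1.55]
need cm [0.31 0.17 0.13]
```

```bash
python3 -m inch '[{"fingers":-1,"delta_pos":[0,0,0],"twist":[6,0,0]},{"fingers":-1,"delta_pos":[0,0,0],"twist":[6,0,0]},{"fingers":-1,"delta_pos":[0,0,0],"twist":[6,0,0]},{"fingers":-1,"delta_pos":[0,0,0],"twist":[6,0,0]},{"fingers":-1,"delta_pos":[0,0,0],"twist":[0,0,0]}]'; python3 w.py '[0,-85,41]'
python3 - <<'E'
from h import *
f=grab('scene');cv2.imwrite('pics/s7.png',cv2.resize(f['pixels'][155:265,170:315],None,fx=5.4,fy=5.4,interpolation=cv2.INTER_CUBIC))
E
```

```text
time: 7.02
tool_pos: [0.5502, -0.1205, 0.0441]
tool_rot: [0.653, -0.27, 0.654, 0.269]
contact_force: [-4.3, -6.8, 3.3]
gripper_width: 0.152
t 7.03 fix mm [  1.6 -86.9  44.1] z-head rel fixture y -24.03 tilt [-1.     -0.0018 -0.0019] F [-4.3 -6.8  3.3] M [-0.92  0.56 -0.01] w 0.152 q [-0.35  0.1   1.9  -0.    1.14 -1.13]
need cm [0.31 0.22 0.11]
```

View pics/s7.png

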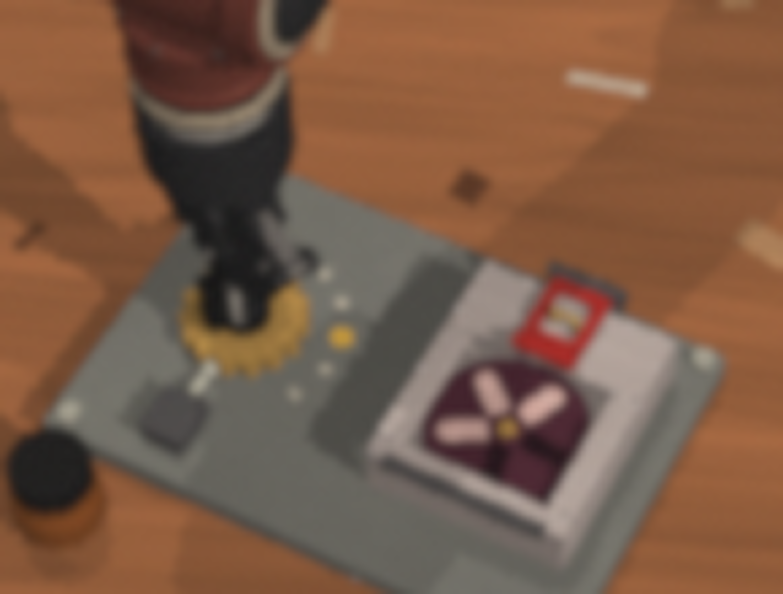

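First click: the blank turned 24° with the knob, and the tool reads -24.0° with about zero moment. I'll ease the side load slightly and do the second click.

```bash
python3 -m inch '[{"fingers":-1,"delta_pos":[0,0,-0.1],"twist":[6,0,0]},{"fingers":-1,"delta_pos":[0,0,0],"twist":[6,0,0]},{"fingers":-1,"delta_pos":[0,0,0],"twist":[6,0,0]},{"fingers":-1,"delta_pos":[0,0,0],"twist":[6,0,0]},{"fingers":-1,"delta_pos":[0,0,0],"twist":[0,0,0]}]'; python3 w.py '[0,-85,41]'
```

```text
time: 7.7
tool_pos: [0.5498, -0.1208, 0.0441]
tool_rot: [0.696, -0.128, 0.695, 0.127]
contact_force: [-3.4, -4.6, 2.9]
gripper_width: 0.15
t 7.7 fix mm [  1.3 -87.4  44.1] z-head rel fixture y -48.03 tilt [-1.e+00 -2.e-03 -3.e-04] F [-3.4 -4.6  2.9] M [-0.78  0.46  0.03] w 0.15 q [-0.35  0.1   1.9  -0.    1.14 -0.71]
need cm [0.31 0.26 0.06]
```

```bash
python3 -m inch '[{"fingers":-1,"delta_pos":[0,0,0],"twist":[6,0,0]},{"fingers":-1,"delta_pos":[0,0,0],"twist":[6,0,0]},{"fingers":-1,"delta_pos":[0,0,0],"twist":[6,0,0]},{"fingers":-1,"delta_pos":[0,0,0],"twist":[5.5,0,0]},{"fingers":-1,"delta_pos":[0,0,0],"twist":[0,0,0]}]'; python3 w.py '[0,-85,41]'
python3 - <<'E'
from h import *
f=grab('scene');cv2.imwrite('pics/s8.png',cv2.resize(f['pixels'][155:265,170:315],None,fx=5.4,fy=5.4,interpolation=cv2.INTER_CUBIC))
f=grab('top');cv2.imwrite('pics/t8.png',cv2.resize(f['pixels'][125:220,215:335],None,fx=6,fy=6,interpolation=cv2.INTER_CUBIC))
E
```

```text
time: 8.32
tool_pos: [0.5492, -0.1209, 0.0441]
tool_rot: [0.707, 0.016, 0.707, -0.017]
contact_force: [-5.4, -4.8, 3.8]
gripper_width: 0.155
t 8.32 fix mm [  0.8 -87.7  44.1] z-head rel fixture y -71.54 tilt [-1.0e+00 -2.2e-03 -9.0e-04] F [-5.4 -4.8  3.8] M [-0.87  0.68 -0.07] w 0.155 q [-0.35  0.1   1.9  -0.    1.15 -0.3 ]
need cm [0.31 0.28 0.01]
```

View pics/s8.png

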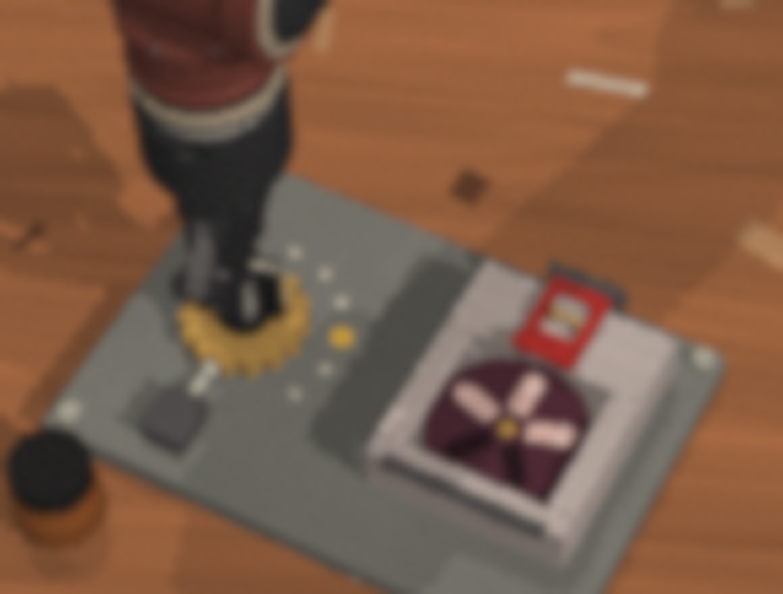

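View pics/t8.png

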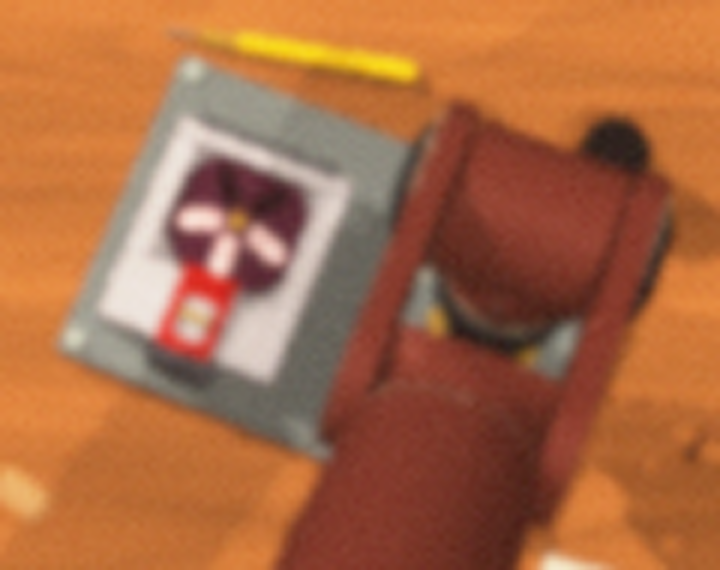

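```bash
cat > pol.py <<'E'
from h import *
from chk import toF,cloud,x
a=x[2]
def W(l): return np.array([x[0]+np.cos(a)*l[0]-np.sin(a)*l[1],x[1]+np.sin(a)*l[0]+np.cos(a)*l[1],l[2]])
for n,(u,v) in dict(scene=(170+507.5/5.4-.4,175+320.5/5.4-.4),top=(215+237.5/6-.4,125+221/6-.4)).items():
    f=load(n);c=toF(p3(f,u,v,.045));im0=cv2.imread(f'pics/{n}0.png');im1=f['pixels']
    ang=np.radians(np.arange(0,360,.5));rad=np.arange(.012,.030,.001)
    M=np.array([[proj(f,W((c[0]+r*np.cos(t),c[1]+r*np.sin(t),.045))) for t in ang] for r in rad],np.float32)
    A,B=[cv2.GaussianBlur(cv2.remap(i,M[...,0],M[...,1],cv2.INTER_LINEAR).astype(np.float32).mean(2),(3,3),0) for i in(im0,im1)]
    if n=='top':B[:, :]=B
    best=[]
    vis=(ang>np.radians(250))|(ang<np.radians(110))  # drop the -x side (hasp)
    for k in range(0,720):
        S=np.roll(A,-k,axis=1); m=vis
        best.append(np.corrcoef(S[:,m].ravel(),B[:,m].ravel())[0,1])
    b=np.array(best);k=b.argmax();print(n,c.round(4),'cw deg',k/2,b[k].round(3), 'near',b[max(0,k-4):k+5].round(3))
    h=cv2.cvtColor(im1,cv2.COLOR_BGR2HSV).astype(int);box=np.zeros(h.shape[:2],bool);box[150:240,225:315]=1
    cc=cloud(f,box&((h[...,0]<5)|(h[...,0]>174))&(h[...,1]>150)&(h[...,2]>80));cc=cc[cc[:,2]>.03]*1000
    p=np.linalg.lstsq(np.c_[cc[:,0],np.ones(len(cc))],cc[:,2],rcond=None)[0]
    print('hasp n',len(cc),'min',cc.min(0).round(),'max',cc.max(0).round(),'mean',cc.mean(0).round(1),'slope',p[0].round(3))
    g=cloud(f,box);l=g[(g[:,2]>.046)&(g[:,2]<.058)&(g[:,1]>.02)&(g[:,0]>-.08)]*1000
    print('lid plane z=ax+by+c',np.linalg.lstsq(np.c_[l[:,:2],np.ones(len(l))],l[:,2],rcond=None)[0].round(3))
E
python3 pol.py
```

```text
scene [0.0084 0.0752 0.045 ] cw deg 74.0 0.986 near [0.981 0.983 0.985 0.986 0.986 0.986 0.985 0.983 0.981]
hasp n 92 min [-80.  58.  48.] max [-27.  91.  68.] mean [-51.3  75.1  58.6] slope 0.138
lid plane z=ax+by+c [-2.5000e-02 -1.0000e-02  5.1249e+01]
top [0.0083 0.0745 0.045 ] cw deg 73.5 0.996 near [0.992 0.994 0.995 0.996 0.996 0.996 0.995 0.994 0.992]
hasp n 607 min [-258. -139.   37.] max [ 38.  92. 532.] mean [-120.3  -66.7  390.3] slope -1.192
lid plane z=ax+by+c [-1.5000e-02 -2.0000e-03  5.0695e+01]
```

```bash
python3 -m inch '[{"fingers":-1,"delta_pos":[0,0,0],"twist":[0.5,0,0]},{"fingers":-1,"delta_pos":[0,0,0],"twist":[0,0,0]},{"fingers":-1,"delta_pos":[0,0,0],"twist":[0,0,0]}]'; python3 w.py
python3 - <<'E'
from h import *
grab('scene');grab('top')
# crop 24deg picture back to full frame for a bias check
im=cv2.imread('pics/scene0.png');c=cv2.imread('pics/s7.png');im[155:265,170:315]=cv2.resize(c,(145,110),interpolation=cv2.INTER_AREA);cv2.imwrite('pics/full7.png',im)
E
python3 pol.py | grep cw
sed -e "s/im1=f\['pixels'\]/im1=cv2.imread('pics\/full7.png')/" -e "s/dict(scene=\(([^)]*)\),top=[^)]*))/dict(scene=\1)/" pol.py > pol7.py; python3 pol7.py | grep cw
```

```text
time: 8.8
tool_pos: [0.5492, -0.121, 0.0441]
tool_rot: [0.707, 0.019, 0.707, -0.02]
contact_force: [-5.2, -5.5, 4.4]
gripper_width: 0.154
t 8.8 fix mm [  0.8 -87.7  44.1] z-head rel fixture y -71.99 tilt [-1.0e+00 -2.3e-03 -9.0e-04] F [-5.2 -5.5  4.4] M [-0.89  0.73  0.03] w 0.154 q [-0.35  0.1   1.9  -0.    1.15 -0.29]
scene [0.0084 0.0752 0.045 ] cw deg 74.0 0.986 near [0.98  0.983 0.984 0.986 0.986 0.986 0.985 0.983 0.981]
top [0.0083 0.0745 0.045 ] cw deg 74.0 0.996 near [0.993 0.995 0.996 0.996 0.996 0.996 0.995 0.994 0.992]
scene [0.0084 0.0752 0.045 ] cw deg 23.0 0.99 near [0.984 0.987 0.989 0.99  0.99  0.99  0.99  0.988 0.986]
```

```bash
python3 -c "
from plant import manip
print(manip.job_done())"; python3 w.py
```

```text
the job is handed in; nothing more can be done
None
the job is handed in; nothing more can be done
```

I shut the hasp first, then turned the knob to the third stop. I handed the job in at about 9 s with the gripper still holding the knob.

- **Hasp and lid:** I pushed the hasp over with closed fingers and pressed it down until the force reached 15 N with almost no further travel. The last pictures show it flat, with the staple through its slot. Depth readings put the hasp at about 59 mm and the lid flat at about 51 mm.
- **Knob:** I turned it 24° three times. The tool ended 72.0° from where it gripped. The twisting moment changed sign between 71.5° and 72.0° (-0.07 to +0.03 N m), which fits the knob sitting in the pawl's stop.
- **Checks that disagreed or were not possible:**
  - The turn of the blank in the pictures came out as 74° rather than 72°. The same check read 23° at the first 24° click, so I put this down to its error of about 2°.
  - The gripper hid the stripe, so I could not see it point at the yellow dot directly.
  - A side force of about 7 N on the tool remained from a small centring error.
- **Other things on the bench:** I touched nothing else. The knife and jar look unmoved in the last pictures; I did not measure the others again.

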